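# Eject the sample cap and stop it on the chute

## Robot

A 6-joint arm with a two-finger parallel gripper is mounted at the origin on the work surface; the furniture and walls round the work are solid. World frame = base frame: x ahead of the robot, y to its left, z up, the work surface at z = 0. Lengths are in mm, angles in degrees, forces in N, time in s.
With the tool pointing down it reaches from about 350 to 850 mm from the base axis. Payload 8.1 kg.
Tool frame: the origin (TCP) lies midway between the tips of the shut fingers; the grasp point (between the pads) lies hold_point_z behind it (hold_point_z is the distance from the TCP to the grasp point, in mm); z points along the fingers, x is the direction in which the jaws open and shut, and the axes are right-handed (so a half turn about z gives the same grasp; the last joint's range is limited). The gripper opens to 85 mm and grips with 20 to 120 N. Pads are 22 mm wide; open, the fingers measure 114 mm over their backs; the gripper's body (76 mm by 85 mm) begins 54 mm behind the grasp point. The pads swing forward as they close: fully open they stand 13 mm farther back than shut.
Start: joints at [63.976, 7.471, 85.268, -0, 87.261, -4.893], TCP at [216.277, 559.669, 231.292] pointing down, gripper open.
Joint ranges: [-169.43, 169.43], [-51.17, 129.36], [1.28, 143.12], [-76.62, 256.62], [0, 156.53], [-152.29, 152.29]. Speed limits (degrees/s): [136.94, 136.94, 159.86, 180, 180, 180].

## Interface

Orientations are given as [roll, pitch, yaw] about the fixed x, y, z axes, in that order (R = Rz(yaw) Ry(pitch) Rx(roll)).
In Python, from bench import * gives the robot as it stands.
- The arm moves only by the shell command python3 -m pendant 'ROWS' [OPENING] [FORCE]. ROWS is JSON, a list that holds one entry, the list of rows, each a list of 4 numbers: the shift along the tool's x, y, z normalised to -1 to 1, where 1 is 0.02 m, then the turn about the tool's z normalised to -1 to 1, where 1 is 0.08 rad. A call has exactly 10 rows; each row shifts and turns the pose as measured when the row begins, along the tool's axes as they then stand; what a row does not reach is not made up. A row lasts 1/12 s, in which the tool goes at most 41.7 mm and 7.16 degrees, less where a joint would pass 70% of its speed; a pose out of reach is approached as far as the arm can. A call with a number of a shift or a turn outside -1 to 1 is refused whole. A call with a gripper value outside its range is refused whole. OPENING is the gripper's target within -1 to 1 (fully open at 1, half-way at 0, shut at -1), set as the call begins (- or left out, the last holds). The fingers move at their own pace and stop on an object; FORCE is the grip in N (left out, the last holds). Time passes only in rows, so rows that do not move let the fingers close, or fill a call up. It gives the time, the measured TCP pose, the force and the opening at its end, in the units of the state.
- sense(): the state, without advancing time (a new reading comes with each control period).
- snapshot(name): name is "scene" or "top"; returns the picture (480x640x3 uint8, red, green, blue); there is no depth.
- calibration(name): a dict with "mtx" (3x3 intrinsics, pixels), "world_to_cam" (4x4, takes a point from world to camera coordinates). Camera axes: x right, y down, z forward; pixel columns grow to the right and rows downward; lengths in mm; the calibration is good to about 2 mm. A picture is of the moment at which its call begins. calibration takes no time and is no camera call.
- hand_in(): hands the job in, once; it reports no verdict.
The state is a dict: "time": time; "joint_pos": joint angles; "qd": joint speeds; "joint_efforts": joint torques, N m; "tool_pos": TCP position; "tcp_rot": TCP orientation; "ft_force": force on the tool from outside, world axes, zero at the start; "wrist_torque": the same for the moment, N m; "finger_gap": finger opening in mm.
Only numpy, scipy, OpenCV 4.12 (cv2) and the standard library are available. Lean on these libraries where they do the work, as an engineer would, in place of code of your own. Each camera call takes 0.05 s, during which the arm holds its last target.

## Task

Eject the blue sample cap from the nest and stop it for inspection before it runs down the chute into the bin: press the ejector button beside the chute right down with one fingertip while the other finger stands in the chute below the nest, so that the popped cap slides against that finger and is trapped, standing on the chute clear of the nest. Then raise the hand only a little, so that the button comes all the way back up while that finger still holds the cap back, and finish like that, still holding the cap with light finger contact. Do not grip or lift anything, and leave the other things round the fixture where they are.

Things in the scene. Friction and masses are not known exactly. Their poses are not given: they have to be found in the camera images.
- fixture: ejector fixture, fixed: plywood base 265 x 170 x 15 mm with a sloping steel chute, a black nest at its high end and an open grey bin (130 x 150 mm, 44 mm high) at its low end. Origin on the table top; x runs level from the bin toward the nest (nest centre at x = +122 mm, bin centre at x = -135 mm), y level across the chute to the button's side, z up
- chute: the chute. Origin: floor level at the nest's middle, 131 mm above the table; x uphill along the floor, y across to the button's side, z square to the floor; falls 22 degrees toward -x. Slick floor (z = 0) from x = -32 (nest edge) to -212 mm (open end). Rails 5 mm thick, inner faces y = +-34 mm, 18 mm high. Nest: pocket 5 mm below the floor, x = -32 to 33 mm, black back wall 16 mm above the floor
- trap (a point): point on the chute floor midway between the rails, at chute x = -135 mm, 80 mm above the table, 70 mm level across from the button's centre. A finger 22 mm wide along the chute, standing over it, stops the cap with its centre near chute x = -81 mm (the leaning cap's top edge meets the finger), clear of the nest
- nest (a point): the middle of the pocket's floor, at the high end of the chute
- ejector (a joint): travel of the ejector button straight down: 0 = up, 0.008 m = right down (hard stop). Its return spring takes 2 N to start and 5.6 N at the bottom. By a rocker it raises a lifter plate under the nest up to 8 mm; near 0.005 m the cap clears the pocket's edge and slides, reaching the trap point in about a third of a second and soon after, if not stopped, the bin
- ejector_top (a point): middle of the flat top of the black mushroom button, 30 mm across, beside the chute on its +y side; 99 mm above the table when up, 91 mm when down; moves with the button. With the button down, a fingertip on it and an equally low finger in the chute stand 11 mm clear of the floor at the trap point
- cap_center (a point): centre (half-way up) of the sample cap: a flat blue cap ring 64 mm in diameter, 28 mm tall, about 50 g, standing in the nest square to the chute (leaning 22 degrees downhill). Stopped by a finger at the trap point, its top front edge is 115 mm above the table, so a fingertip lower than that still holds it back when the button is let up
- cap: the same cap; origin at the centre of its underside, z up its axis
- tin_center (a point): bystander: centre of the open tin of O-rings, 68 mm across, 22 mm high, loose on the table on the side of the chute away from the button
- spare_cap_center (a point): bystander: centre of a tall stepped blue cap, 55 mm across, 56 mm high, loose on the table on the side away from the button
- grease_center (a point): bystander: squeeze bottle of grease, 43 mm across, 139 mm tall, loose on the table on the button's side; point 46 mm above its foot
- cartridge_a_center (a point): bystander: centre of a cream filter cartridge, 45 mm across, 72 mm tall, loose on the table on the button's side
Mind the look-alikes: they are no part of the job. Leave any red look-alike of the cap alone.

How it is judged (in metres and radians):
On the way, in this order (a step that is already met when the one before it is completed fails the run):
1. the ejector button is pressed with the cap still in the nest (value of joint ejector above 0.004 m and x of cap_center in the frame of chute above -0.015 m and contact force between the fingers and ejector above 0.5 N).
2. the popped cap stands still on the chute, out of the nest, against a finger (x of cap_center in the frame of chute between -0.18 and -0.055 m and z of cap_center in the frame of chute between 0.0115 and 0.022 m and contact force between the fingers and cap above 0.01 N and linear speed of cap below 0.02 m/s), for 0.2 s.
At the end, for the whole second after the job is handed in: the cap is at rest on the chute (under 20 mm/s), standing flat on it within 0.2 rad, its centre 55 to 180 mm down from the nest's centre, a finger touching it with 0.01 to 5 N; the ejector button is back up to within 1.5 mm (all of step 2 and contact force between the fingers and cap below 5 N and value of joint ejector below 0.0015 m and angle between the z axis of cap and the z axis of chute, either way round below 0.2 rad); the arm keeps its last pose, push and grip.
It fails at once if the cap runs off the chute (x of cap_center in the frame of chute below -0.2 m or z of cap_center in the frame of chute below -0.004 m).
It fails at once if the cap is lifted off the chute (z of cap_center in the frame of chute above 0.034 m).
It fails at once if the cap is tipped over (angle between the z axis of cap and the z axis of chute, either way round above 0.6 rad).
It fails at once if a bystander is moved more than 15 mm (distance of any of tin_center, grease_center, cartridge_a_center, spare_cap_center from where it was at the start of the episode above 0.015 m).
It also fails if it takes over 38 s, if anything falls off the work surface, if the arm or the gripper's body presses on something with over 40 N, if the wrist force passes 120 N, or if a joint passes its speed limit or range.

## Working session

There is one attempt and no reset: what is moved stays moved. The work goes in short steps, Python scripts to look and compute and a shell command to move; the robot and the scene stay as the last step left them, time stands still between calls to the robot, and variables do not carry over. Pictures are saved under pics/ and viewed, and the job is handed in when it is done.

```bash
mkdir -p pics; python3 - <<'E'
from bench import *
import cv2, numpy as np
print(sense())
for n in ("scene","top"):
    im=snapshot(n); cv2.imwrite(f"pics/{n}0.png",im[:,:,::-1]); c=calibration(n); print(n,np.array(c["mtx"]).round(1).tolist(),np.array(c["world_to_cam"]).round(4).tolist())
E
```

```text
{'time': 0.0, 'joint_pos': array([ 6.39763182e+01,  7.51344288e+00,  8.53310523e+01,  6.21551338e-04,
        8.72598589e+01, -4.89261594e+00]), 'qd': array([ 0.00324003, -0.03910731,  0.08684539,  0.05012757,  0.01650188,
       -0.01103554]), 'joint_efforts': array([-2.41259790e-03, -5.69420063e+01, -5.00538468e+01, -6.47102897e-04,
        1.51854067e-02,  5.16394300e-05]), 'tool_pos': array([216.03083122, 559.17072318, 230.24478266]), 'tcp_rot': array([-1.79990481e+02,  1.03920841e-01,  6.88689125e+01]), 'ft_force': array([-0.23477559,  0.50673761, -0.15588928]), 'wrist_torque': array([-0.00653818, -0.03842507,  0.02341462]), 'finger_gap': 85.30484858524864}
scene [[609.4, 0.0, 308.3], [0.0, 609.4, 234.9], [0.0, 0.0, 1.0]] [[0.7866, -0.6173, 0.0112, -420.808], [-0.3966, -0.5191, -0.7571, 354.8664], [0.4732, 0.5911, -0.6532, 875.4992], [0.0, 0.0, 0.0, 1.0]]
top [[514.9, 0.0, 313.6], [0.0, 514.9, 237.8], [0.0, 0.0, 1.0]] [[-0.008, -0.9999, -0.0135, 47.6334], [-0.9927, 0.0096, -0.1201, 611.6114], [0.1202, 0.0125, -0.9927, 1033.5265], [0.0, 0.0, 0.0, 1.0]]
```

View pics/scene0.png

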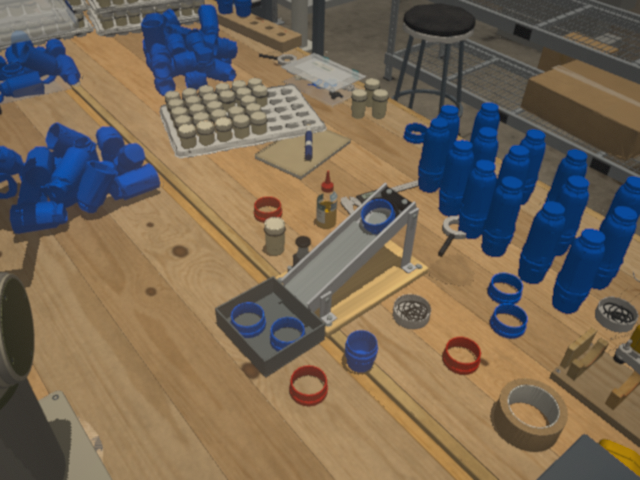

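View pics/top0.png

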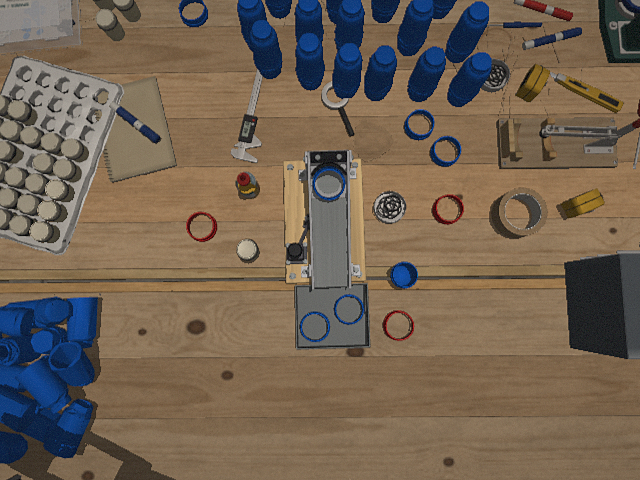

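The scene view shows the chute rising away from the robot, with the cap in the nest at (378,215) and the button at (303,245). In the top view the cap is at (328,185), the button at (295,250) and the bin centre near (332,316). The grease bottle (246,185) and cartridge (247,250) are on the button's side. I'll enlarge both and measure.

```bash
python3 - <<'E'
import cv2
a=cv2.imread("pics/top0.png")[140:360,225:425]; cv2.imwrite("pics/topz.png",cv2.resize(a,None,fx=2.7,fy=2.7,interpolation=cv2.INTER_CUBIC))
a=cv2.imread("pics/scene0.png")[160:380,210:440]; cv2.imwrite("pics/scenez.png",cv2.resize(a,None,fx=2.7,fy=2.7,interpolation=cv2.INTER_CUBIC))
E
```

```text
(no output)
```

View pics/topz.png

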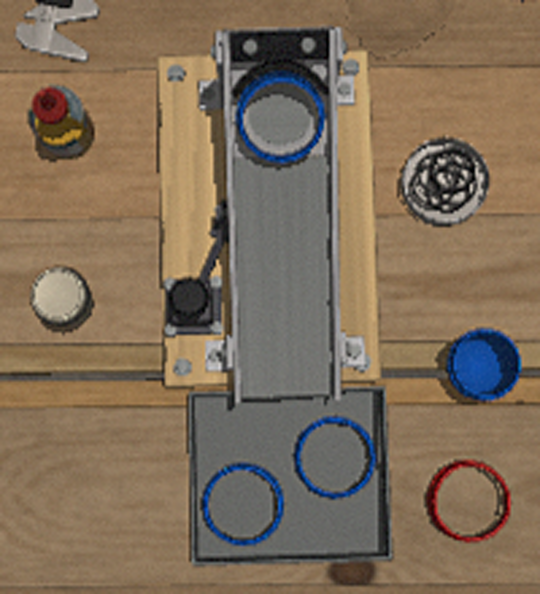

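View pics/scenez.png

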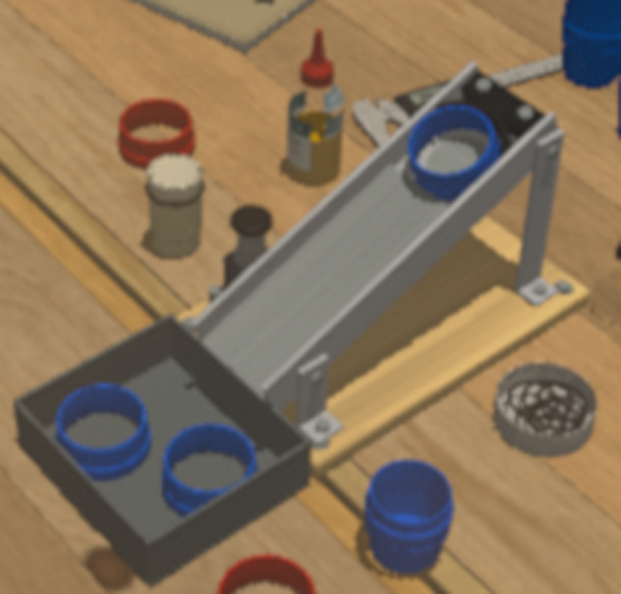

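```bash
cat > h.py <<'E'
import numpy as np
from bench import *
def ray(n,px):
    c=calibration(n);K=np.array(c["mtx"]);T=np.array(c["world_to_cam"]);R=T[:3,:3];t=T[:3,3]
    return -R.T@t, R.T@np.linalg.inv(K)@np.array([px[0],px[1],1.])
def plane(n,px,z):
    o,d=ray(n,px); return o+d*(z-o[2])/d[2]
def two(p,q):
    o1,d1=ray("top",p);o2,d2=ray("scene",q)
    A=np.stack([d1,-d2],1);s=np.linalg.lstsq(A,o2-o1,rcond=None)[0]
    a=o1+d1*s[0];b=o2+d2*s[1];return (a+b)/2,np.linalg.norm(a-b)
def proj(n,p):
    c=calibration(n);v=np.array(c["world_to_cam"])@np.append(p,1);v=np.array(c["mtx"])@v[:3];return v[:2]/v[2]
E
python3 - <<'E'
from h import *
T=lambda x,y:(x/2.7+225-.3,y/2.7+140-.3)
S=lambda x,y:(x/2.7+210-.3,y/2.7+160-.3)
np.set_printoptions(precision=1,suppress=True)
print("button top@99",plane("top",T(189,300),99),"scene@99",plane("scene",S(251,221),99),two(T(189,300),S(251,221)))
for nm,p,z in [("plyTL",(160,58),15),("plyBL",(166,386),15),("plyTR",(372,52),15),("plyBR",(379,384),15),("binTL",(190,393),44),("binTR",(384,391),44),("binBL",(193,560),44),("binBR",(391,557),44),("railLend",(237,402),68),("railRend",(338,400),68)]:
    print(nm,plane("top",T(*p),z))
c=122*0
print("cap top ctr", two(T(281,118),S(454,143)))
E
```

```text
button top@99 [579.3  78.7  99. ] scene@99 [578.2  73.7  99. ] (array([580.5,  78.3,  94.4]), np.float64(2.031196284313569))
plyTL [782.3 105.4  15. ]
plyBL [520.2 101.   15. ]
plyTR [785.2 -64.4  15. ]
plyBR [520.4 -64.7  15. ]
binTL [513.8  80.9  44. ]
binTR [514.1 -65.8  44. ]
binBL [389.6  79.1  44. ]
binBR [390.8 -68.5  44. ]
railLend [506.2  45.   68. ]
railRend [507.  -29.6  68. ]
cap top ctr (array([702.6,  10.9, 146.9]), np.float64(1.8200594199212297))
```

Expected positions agree: the bin and chute end put the fixture origin at about (587, 8), yaw about 0.6°. That puts the trap at about (584, 8) and the button at about (582, 78). I'll turn the hand so the jaws open along world y, then travel to (582, 43).

```bash
python3 -m pendant '[[[0,0,0,-0.95],[0,0,0,-0.95],[0,0,0,-0.95],[0,0,0,-0.95],[0,0,0,-0.95],[-1,0.7,0,0],[-1,0.7,0,0],[-1,0.7,0,0],[-1,0.7,0,0],[-1,0.7,0,0]]]' 0.3 20
```

```text
time: 0.93
tool_pos: [286.1, 458.3, 223.7]
tcp_rot: [-179.5, 0.6, 92.2]
ft_force: [0.6, 0.4, 0.7]
finger_gap: 55.5
```

```bash
python3 -m pendant '[[[-1,0.7,-0.1,0.1],[-1,0.7,-0.1,0.1],[-1,0.7,-0.1,0.1],[-1,0.7,-0.1,0],[-1,0.7,-0.1,0],[-1,0.7,-0.1,0],[-1,0.7,-0.1,0],[-1,0.7,-0.1,0],[-1,0.7,-0.1,0],[-1,0.7,-0.1,0]]]'
python3 -m pendant '[[[-1,0.7,-0.1,0],[-1,0.7,-0.1,0],[-1,0.7,-0.1,0],[-1,0.7,-0.1,0],[-1,0.7,-0.1,0],[-1,0.7,-0.1,0],[-1,0.7,-0.1,0],[-1,0.7,-0.1,0],[-0.7,0.5,-0.1,0],[0,0,0,0]]]'
```

```text
time: 1.77
tool_pos: [432.9, 248.5, 240.2]
tcp_rot: [-179.1, 0.9, 90.8]
ft_force: [-0.5, -0.1, -1.0]
finger_gap: 55.7
time: 2.6
tool_pos: [562.0, 62.2, 255.2]
tcp_rot: [-178.7, 1.1, 90.6]
ft_force: [-0.0, -0.5, -0.4]
finger_gap: 55.3
```

```bash
python3 -m pendant '[[[-0.5,0.5,0.5,0],[-0.5,0.5,0.5,0],[0,0,0.8,0],[0,0,0.8,0],[0,0,0.8,0],[0,0,0.8,0],[0,0,0.5,0],[0,0,0.3,0],[0,0,0,0],[0,0,0,0]]]'
python3 - <<'E'
from h import *
import cv2
print(sense()['tool_pos'],sense()['tcp_rot'])
a=snapshot("top")[140:360,225:425,::-1]; cv2.imwrite("pics/t1.png",cv2.resize(a,None,fx=2.7,fy=2.7,interpolation=cv2.INTER_CUBIC))
a=snapshot("scene")[140:360,210:440,::-1]; cv2.imwrite("pics/s1.png",cv2.resize(a,None,fx=2.7,fy=2.7,interpolation=cv2.INTER_CUBIC))
E
```

```text
time: 3.43
tool_pos: [577.4, 42.7, 148.1]
tcp_rot: [-178.4, 0.9, 90.5]
ft_force: [0.1, -0.5, 0.8]
finger_gap: 55.7
[577.37173901  42.65673175 148.13613672] [-178.41060021    0.93114708   90.54372244]
```

View pics/t1.png

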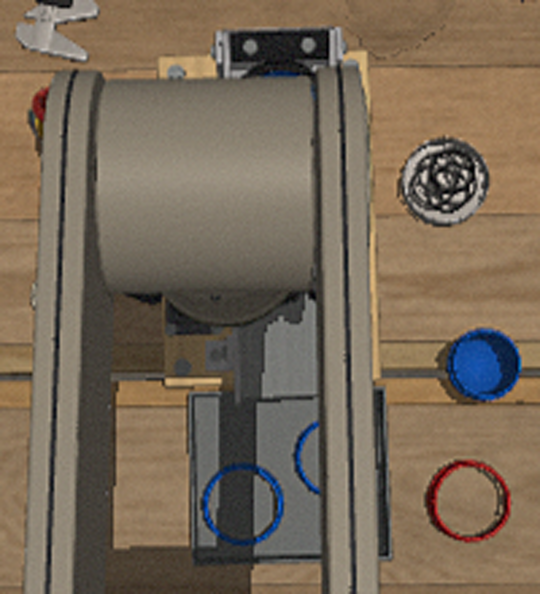

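View pics/s1.png

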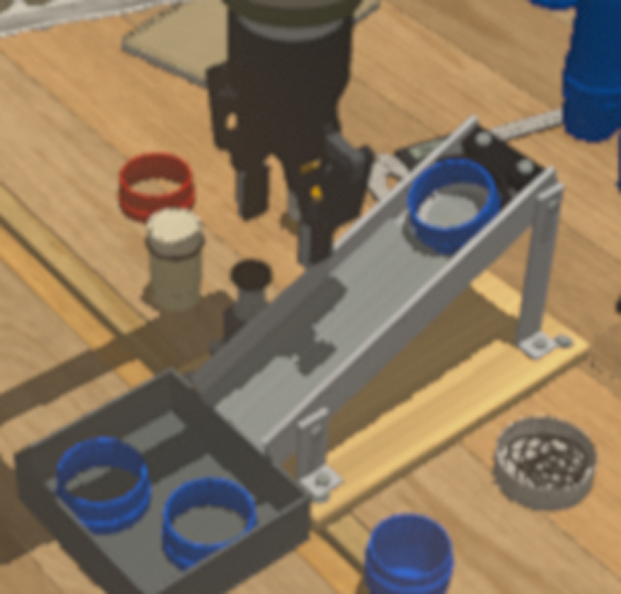

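```bash
python3 - <<'E'
from h import *
np.set_printoptions(precision=1,suppress=True)
for p in [(253,213),(315,260)]:
    o,d=ray("scene",(p[0]/2.7+210-.3,p[1]/2.7+140-.3))
    print(o+d*(577-o[0])/d[0])
E
```

```text
[577.   70.5 156.6]
[577.    6.1 159.8]
```

Fingertips are at y≈6 (over the chute middle) and y≈71 (button), about 9 mm above the TCP height. I'll shift to (582, 44) and descend to just above the button.

```bash
python3 -m pendant '[[[0.05,0.2,0.3,0],[0.05,0.1,0.3,0],[0,0,0.4,0],[0,0,0.4,0],[0,0,0.3,0],[0,0,0.1,0],[0,0,0,0],[0,0,0,0],[0,0,0,0],[0,0,0,0]]]' 0.4
python3 - <<'E'
from h import *
import cv2
print(sense()['tool_pos'],sense()['tcp_rot'],sense()['ft_force'])
a=snapshot("scene")[140:360,210:440,::-1]; cv2.imwrite("pics/s2.png",cv2.resize(a,None,fx=2.7,fy=2.7,interpolation=cv2.INTER_CUBIC))
E
```

```text
time: 4.37
tool_pos: [585.3, 44.1, 111.3]
tcp_rot: [-178.7, 0.9, 90.5]
ft_force: [-0.1, -0.2, 0.7]
finger_gap: 59.8
[585.3044241   44.14567929 111.34704764] [-178.7175888     0.93938185   90.52753776] [-0.09113146 -0.17091909  0.74665926]
```

View pics/s2.png

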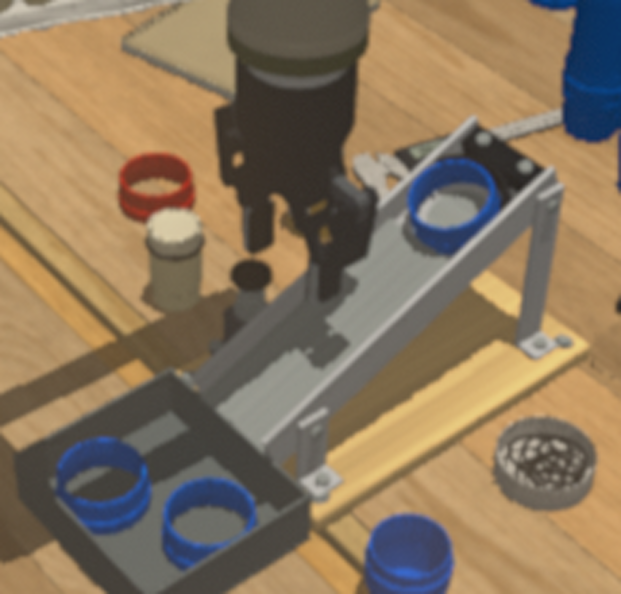

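```bash
python3 - <<'E'
from h import *
np.set_printoptions(precision=1,suppress=True)
for p in [(258,250),(328,298)]:
    o,d=ray("scene",(p[0]/2.7+210-.3,p[1]/2.7+140-.3))
    for x in (574,585): print(o+d*(x-o[0])/d[0])
for P in ([585,78,118],[585,78,99],[580,78,99],[585,8,118]):
    q=proj("scene",P); print((q-[210,140]+.3)*2.7)
E
```

```text
[574.   60.9 132.4]
[585.   74.9 117.2]
[574.  -11.5 141.4]
[585.    0.9 126.4]
[255.2 246.8]
[255.  267.8]
[249.2 270.7]
[320.6 301.7]
```

The button fingertip is at about (585, 75, 117), over the button, and the other is between the rails. I'll go down to near contact.

```bash
python3 -m pendant '[[[0.05,-0.1,0.2,0],[0,0,0.2,0],[0,0,0.2,0],[0,0,0.1,0],[0,0,0,0],[0,0,0,0],[0,0,0,0],[0,0,0,0],[0,0,0,0],[0,0,0,0]]]'
python3 - <<'E'
from h import *
import cv2
print(sense()['tool_pos'],sense()['tcp_rot'],sense()['ft_force'])
a=snapshot("scene")[140:360,210:440,::-1]; cv2.imwrite("pics/s3.png",cv2.resize(a,None,fx=2.7,fy=2.7,interpolation=cv2.INTER_CUBIC))
E
```

```text
time: 5.25
tool_pos: [583.4, 45.0, 96.9]
tcp_rot: [-178.8, 0.9, 90.5]
ft_force: [-0.3, -0.8, 0.1]
finger_gap: 59.9
[583.3672951   45.02152715  96.92916295] [-178.82071534    0.93668333   90.5271028 ] [-0.32415099 -0.81113722  0.10999948]
```

View pics/s3.png

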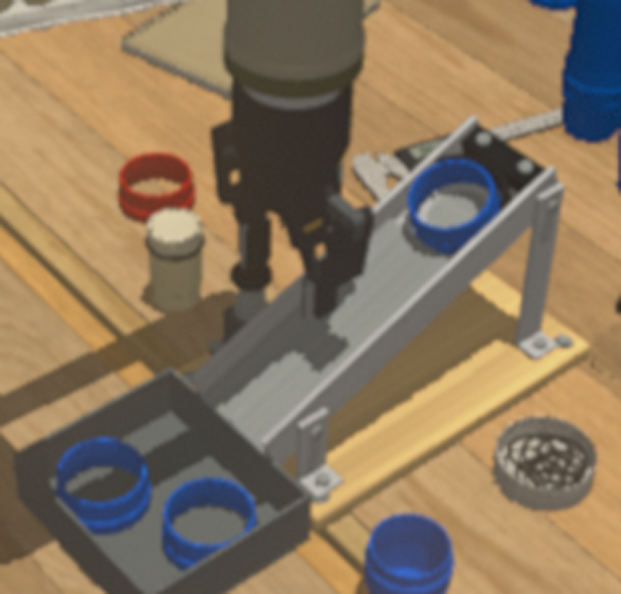

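The fingertip is about 3 mm above the middle of the button and the cap is still seated at (453,205). Now I'll press.

```bash
python3 -m pendant '[[[0,0,0.15,0],[0,0,0.15,0],[0,0,0.15,0],[0,0,0.15,0],[0,0,0.15,0],[0,0,0.1,0],[0,0,0.1,0],[0,0,0.05,0],[0,0,0.05,0],[0,0,0.05,0]]]'
python3 - <<'E'
from h import *
import cv2
print(sense()['tool_pos'],sense()['tcp_rot'],sense()['ft_force'])
a=snapshot("scene")[140:360,210:440,::-1]; cv2.imwrite("pics/s4.png",cv2.resize(a,None,fx=2.7,fy=2.7,interpolation=cv2.INTER_CUBIC))
E
```

```text
time: 6.13
tool_pos: [584.2, 45.0, 86.4]
tcp_rot: [-179.0, 0.9, 90.6]
ft_force: [-6.6, -0.5, 12.4]
finger_gap: 59.8
[584.15545388  44.99800928  86.41101727] [-178.98278866    0.91205689   90.63537124] [-6.64645372 -0.50131122 12.37344382]
```

View pics/s4.png

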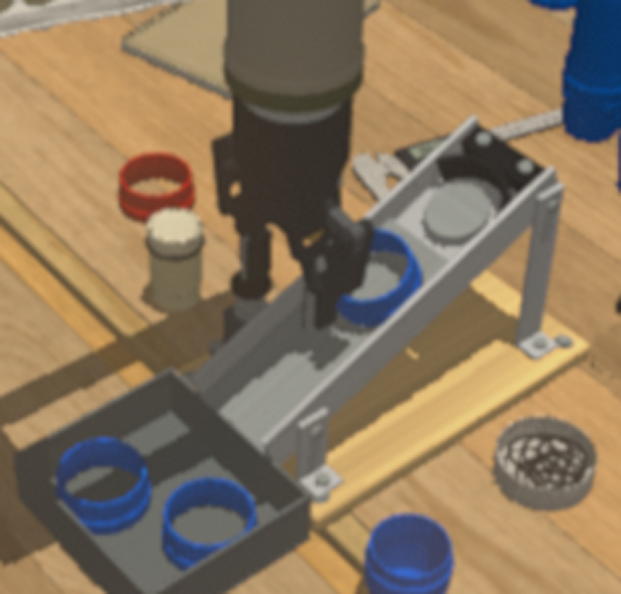

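The button is down and the cap has come out and rests against the chute finger at (380,275). I'll hold for one call so it settles, then raise slightly.

```bash
python3 -m pendant '[[[0,0,0,0],[0,0,0,0],[0,0,0,0],[0,0,0,0],[0,0,0,0],[0,0,0,0],[0,0,0,0],[0,0,0,0],[0,0,0,0],[0,0,0,0]]]'; python3 -m pendant '[[[0,0,-0.05,0],[0,0,-0.1,0],[0,0,-0.1,0],[0,0,-0.1,0],[0,0,-0.1,0],[0,0,-0.05,0],[0,0,0,0],[0,0,0,0],[0,0,0,0],[0,0,0,0]]]'
python3 - <<'E'
from h import *
import cv2
print(sense()['tool_pos'],sense()['tcp_rot'],sense()['ft_force'])
a=snapshot("scene")[140:360,210:440,::-1]; cv2.imwrite("pics/s5.png",cv2.resize(a,None,fx=2.7,fy=2.7,interpolation=cv2.INTER_CUBIC))
E
```

```text
time: 7.02
tool_pos: [584.1, 45.0, 88.0]
tcp_rot: [-179.0, 0.9, 90.7]
ft_force: [-2.3, -1.0, 4.9]
finger_gap: 59.9
time: 7.85
tool_pos: [583.9, 45.0, 97.1]
tcp_rot: [-178.9, 0.9, 90.6]
ft_force: [-0.1, 0.4, -0.7]
finger_gap: 59.7
[583.87251057  44.99534315  97.05191748] [-178.93656429    0.92698613   90.63942465] [-0.13173236  0.3515558  -0.6915138 ]
```

View pics/s5.png

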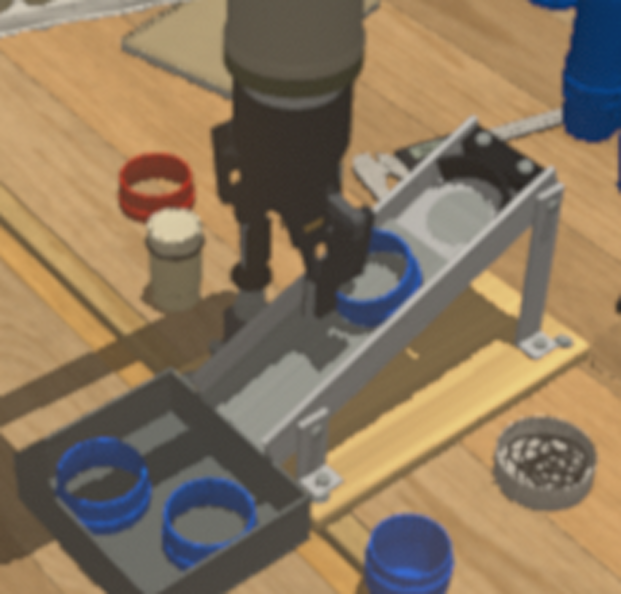

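```bash
python3 -m pendant '[[[0,0,0,0],[0,0,0,0],[0,0,0,0],[0,0,0,0],[0,0,0,0],[0,0,0,0],[0,0,0,0],[0,0,0,0],[0,0,0,0],[0,0,0,0]]]'
python3 - <<'E'
from h import *
import cv2
a=snapshot("scene")[140:360,210:440,::-1].copy(); b=cv2.resize(a,None,fx=2.7,fy=2.7,interpolation=cv2.INTER_CUBIC); cv2.imwrite("pics/s6.png",b)
c=[]
for n in ("s3","s5","s6"):
    im=cv2.imread(f"pics/{n}.png").astype(int)
    m=(im[...,0]>im[...,2]+60); m[:, :330]=0; m[350:]=0; m[:,520:]=0
    y,x=np.nonzero(m); print(n,"cap px",x.mean().round(1),y.mean().round(1),len(x))
    c.append(im)
for k in (0,1): print("button region diff vs s6",np.abs(c[k]-c[2])[260:340,220:275].mean())
s4=cv2.imread("pics/s4.png").astype(int); print("pressed vs s6",np.abs(s4-c[2])[260:340,220:275].mean())
print(sense()['tool_pos'],sense()['ft_force'])
E
```

```text
time: 8.73
tool_pos: [583.7, 45.0, 96.7]
tcp_rot: [-178.9, 0.9, 90.6]
ft_force: [-0.1, -0.4, 0.4]
finger_gap: 60.0
s3 cap px 454.1 196.6 1985
s5 cap px 396.2 279.5 1323
s6 cap px 395.2 279.9 1342
button region diff vs s6 0.8008333333333333
button region diff vs s6 0.7354545454545455
pressed vs s6 8.60939393939394
[583.65198208  45.00153718  96.66648594] [0.31244657 0.07159969 0.15428263]
```

The button image matches the unpressed view, wrist force is about zero, and the cap is still and resting on the finger. Handing in.

```bash
python3 -c "
from bench import *
print(hand_in())"
```

```text
the job is handed in; nothing more can be done
None
```

The cap is out of the nest and held on the chute by the finger, with the button back up, and I handed the job in at about 8.8 s. The hand-in gave no verdict.

**What I did:** I located the fixture in both camera views and put one fingertip over the button and the other between the rails at the trap point. I pressed the button to its stop, and the wrist read about 12 N. The cap popped out and stopped against the chute finger. I then raised the hand about 10 mm to a TCP height of 97 mm.

**Last checks:**
- **Button:** its image region matches the view before the press and clearly differs from the pressed view.
- **Cap:** it stands out of the nest against the finger. It moved about 1 pixel in the enlarged view, under 1 mm, between the last two pictures, which were 0.9 s apart.
- **Wrist force:** within noise of zero, below 1 N. The light finger contact on the cap is too small to confirm by force, so I judged it from the picture.
- **Bystanders:** those in view looked unmoved, but I did not measure them again.

**Disagreements:**
- The two-view height of the button top came out at 94 mm instead of 99 mm.
- The top view put the button about 4 mm nearer in x than the trap geometry implies. I aimed between the two, and the fingertip landed on the button.
- The hand was tilted about 1° from straight down, which the moves cannot correct.

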